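# Stop-button check at the bench

### The arm

A 6-joint arm with a two-finger parallel gripper is mounted at the origin on a cart in front of the work surface, level with it; the furniture and walls round the work are solid. World frame = base frame: x ahead of the robot, y to its left, z up, the work surface at z = 0. Lengths are in m, angles in degrees, forces in N, time in s.
With the tool pointing down it reaches from about 0.4 to 0.825 m from the base axis. Payload 7 kg.
Tool frame: the origin (TCP) lies at the very end of the fingers, on their centre line; the grasp point (between the pads) lies 19 mm behind it; x points along the fingers, y is the direction in which the jaws open and shut, and the axes are right-handed (so a half turn about x gives the same grasp; the last joint's range is limited). The gripper opens to 88 mm and grips with 3 to 60 N. Pads are 19 mm wide; open, the fingers measure 130 mm over their backs; the gripper's body (78 mm by 193 mm) begins 47 mm behind the grasp point.
Start: joints at [-60.098, 20.546, 0.682, 0, -70.136, -16.507], TCP at [0.156, -0.657, 0.227] pointing down, gripper open.
Joint ranges: [-176.03, 176.03], [-82.01, 121.73], [-58.28, 71.71], [-173.87, 95.51], [-174.79, -0.11], [-173.66, 173.66]. Speed limits (degrees/s): [136.94, 136.94, 172.46, 180, 180, 180].

### API

Orientations are given as [roll, pitch, yaw] about the fixed x, y, z axes, in that order (R = Rz(yaw) Ry(pitch) Rx(roll)).
In Python, from plant import * gives the robot as it stands. The module is installed in compiled form; this text tells all that it offers.
- The arm moves only by the shell command python3 -m creep 'ROWS' [FORCE]. ROWS is a JSON object of lists of equal length, an entry for each row: "jaw": the closure, from -1 (fully open) to 1 (shut); "translation": the shift along the tool's x, y, z in m, a list of three; "roll": the turn about the tool's x in rad. A call has exactly 10 rows; each row shifts and turns the commanded pose from where the row before left it, along the tool's axes as they then stand; what a row does not reach is not made up. A row lasts 1/10 s, in which the tool goes at most 50 mm and 8.59 degrees, less where a joint would pass 70% of its speed; a pose out of reach is approached as far as the arm can. A call with a gripper value outside its range is refused whole. The fingers move at their own pace and stop on an object; FORCE is the grip in N (left out, the last holds). Time passes only in rows, so rows that do not move let the fingers close, or fill a call up. It gives the time, the measured TCP pose, the force and the opening at its end, in the units of the state.
- get_state(): the state, without advancing time (a new reading comes with each control period).
- capture(name): name is "side" or "top" or "wrist"; returns a dict with "image" (400x640x3 uint8, red, green, blue), "fovy" (degrees; the focal length in pixels is half the picture's height over the tangent of half this angle, whatever the lens; pixels are square), "cx", "cy" (the principal point, pixels), "pose" (4x4, takes a point from camera to world coordinates); the wrist camera has in their place "tool_from_camera" (4x4, takes a point from camera to tool coordinates, whose origin is the TCP and whose axes are the tool frame's). Camera axes: x right, y up, looking along -z (the intrinsics and any distortion apply to the point x, -y, -z); pixel columns grow to the right and rows downward; lengths in m; the calibration is good to about 2 mm. A picture is of the moment at which its call begins: read the wrist's pose just before it. There is no depth.
- close_job(): hands the job in, once; it reports no verdict.
The state is a dict: "time_s": time; "joints": joint angles; "qd": joint speeds; "joint_torque": joint torques, N m; "tcp_pos": TCP position; "eef_rot": TCP orientation; "contact_force": force on the tool from outside, world axes, zero at the start; "moment": the same for the moment, N m; "gripper_width": finger opening in m.
Only numpy, scipy, OpenCV 4.12 (cv2) and the standard library are available. Lean on these libraries where they do the work, as an engineer would, in place of code of your own. Each camera call takes 0.05 s, during which the arm holds its last target.

### The job

Check the machine stop: press the winged mushroom stop button fully in so that it latches, then twist it clockwise by pushing on the side of its wing until it springs back out, and after that press the flat reset button on the other box fully in and let it go. Only touch and push, gently, with the fingers: do not grip the buttons, do not press reset while the stop is in, and leave the loose things round about where they are.

Things in the scene. Friction and masses are not known exactly. Their poses are not given: they have to be found in the camera images.
- stop_box: stop station: grey switch enclosure screwed to the bench (it cannot move), 76 x 76 mm in plan and 56 mm high, with a cable gland (20 mm across, sticking out 18 mm, 22 mm above the bench) on its +x side. Origin at the centre of its underside, z up. A steel collar (38 mm across, 6 mm high) on its top carries the mushroom stop button.
- stop_top (a point): top centre of the straight wing on the black mushroom stop button, on its axis, 104 mm above the bench when out. Wing 50 mm long, 11 thick, 20 high, standing on a round cap 60 mm across, 10 mm thick. The frame sinks and turns with the button: x along the wing, y across, z up (at rest the axes of stop_box). Clockwise from above: the wing's +x end goes towards -y.
- stop_press (a joint): how far the mushroom button is pressed in, m: 0 out, 0.010 at the bottom. A return spring pushes it out with 2 N at the top to 4 N at the bottom; a firm push of 8 to 15 N surely seats it fully in. Pressed beyond 0.0085, untwisted, it latches and then stays in at about 0.008 when let go.
- stop_twist (a joint): clockwise twist of the mushroom button seen from above, rad: 0 at rest, stop at 1.0. A weak spring (0.02 to 0.05 N m) turns it back to 0 when let go. When the latched button is twisted to about 0.6 the latch lets go and the button springs out by 8 mm.
- reset_box: reset station: smaller grey switch enclosure screwed to the bench (it cannot move), 66 x 66 mm in plan and 46 mm high, with the same cable gland on its +x side. Origin at the centre of its underside, z up. It carries a flat round push button with no wing.
- reset_button_top (a point): centre of the top face of the flat round black reset button, 32 mm across, 68 mm above the bench when out, standing 10 mm proud of a 48 mm steel bezel; it is pressed straight down.
- reset_button (a joint): how far the reset button is pressed, m: 0 out, 0.006 fully in; a spring (5 N when fully in) pushes it out again, it does not latch.
- spool_a: bystander, loose on the bench: wire spool, a flanged cylinder 60 mm across and 36 mm high standing on end. Origin at the centre of its underside.
- flux_pot: bystander, loose on the bench: round screw-lid pot 55 mm across, 36 mm high. Origin at the centre of its underside.
- block_b: bystander, loose on the bench: dark grey metal block, a 32 mm cube with a hole in the top. Origin at the centre of its underside.
- screwdriver_a: bystander, loose on the bench: screwdriver 195 mm long, 25 mm thick, lying on the bench. Origin at the centre of its underside.
- side_cutters: bystander, loose on the bench: side cutters 152 x 56 x 12 mm lying flat. Origin at the centre of its underside.
Not all that is in view belongs to the job. What is shaped like the stop_box but red is not meant. What is shaped like the reset_box but green or pink is not meant.

How it is judged (in metres and radians):
On the way, in this order (a step that is already met when the one before it is completed fails the run):
1. the mushroom stop button is pressed fully in, untwisted, so that it latches (value of joint stop_press above 0.0085 m and value of joint stop_twist below 0.3 rad), for 0.1 s.
2. while still in, it is twisted clockwise (value of joint stop_press above 0.006 m and value of joint stop_twist above 0.35 rad), for 0.02 s.
3. it has sprung out (value of joint stop_press below 0.0015 m), for 0.1 s.
4. the reset button is pressed fully in (value of joint reset_button above 0.005 m), for 0.1 s.
At the end, for the whole second after the job is handed in: The stop button is out (pressed less than 1.5 mm) and untwisted (under 0.15 rad), the reset button is out (under 1.5 mm), and each loose bystander is within 30 mm of where it stood (value of joint each of stop_press, reset_button below 0.0015 m and value of joint stop_twist below 0.15 rad and distance of each of spool_a, flux_pot, block_b, screwdriver_a, side_cutters from where it was at the start of the episode below 0.03 m); the robot touches nothing.
It fails at once if the reset button is pressed (over 3 mm) while the stop button is in (over 4 mm) (value of joint reset_button above 0.003 m and value of joint stop_press above 0.004 m).
It fails at once if the stop button or the reset button is gripped between the fingers (fingertips well below its top on both sides, squeezing with more than 38 N in all) ((z of the grasp point in the frame of stop_top below 0.014 m and x of the grasp point in the frame of stop_top between -0.03 and 0.03 m and y of the grasp point in the frame of stop_top between -0.01 and 0.01 m and contact force between the fingers and stop_box above 38 N) or (z of the grasp point in the frame of reset_button_top below 0.01 m and horizontal distance between the grasp point and reset_button_top below 0.02 m and contact force between the fingers and reset_box above 38 N)).
It fails at once if a station is struck: the fingers' force on it exceeds 60 N (contact force between the fingers and stop_box above 60 N or contact force between the fingers and reset_box above 60 N).
It fails at once if a loose bystander is lifted, or shoved more than 30 mm (distance of any of spool_a, flux_pot, block_b, screwdriver_a, side_cutters from where it was at the start of the episode above 0.03 m).
It also fails if it takes over 51 s, if anything falls off the work surface, if the arm or the gripper's body presses on something with over 40 N, if the wrist force passes 120 N, or if a joint passes its speed limit or range.

## Working session

There is one attempt and no reset: what is moved stays moved. The work goes in short steps, Python scripts to look and compute and a shell command to move; the robot and the scene stay as the last step left them, time stands still between calls to the robot, and variables do not carry over. Pictures are saved under pics/ and viewed, and the job is handed in when it is done.

```bash
mkdir -p pics; python3 - <<'E'
from plant import *
import cv2,pickle
s=get_state();print(s)
for n in("side","top","wrist"):
    c=capture(n);cv2.imwrite(f"pics/{n}0.png",c["image"][:,:,::-1]);pickle.dump(c,open(f"pics/{n}0.pkl","wb"))
    print(n,{k:v for k,v in c.items() if k!="image"})
E
```

```text
{'time_s': 0.0, 'joints': array([-6.00978674e+01,  2.05931247e+01,  6.35495468e-01, -2.03447989e-02,
       -7.01358490e+01, -1.65049500e+01]), 'qd': array([-0.0203544 , -0.03196865, -0.07661728,  0.00230706, -0.03298637,
        0.1220051 ]), 'joint_torque': array([ 4.10204939e-04, -5.82716310e+01,  2.93055224e+01,  6.99775949e+00,
        6.83968668e-03, -1.55963507e-04]), 'tcp_pos': array([ 0.15624457, -0.65617978,  0.22561599]), 'eef_rot': array([ 94.94350482,  89.90458473, 108.33375879]), 'contact_force': array([-0.03963413,  0.58923201, -0.39586766]), 'moment': array([-0.05415523,  0.0203519 , -0.02070239]), 'gripper_width': 0.08774019994855155}
side {'fovy': 46.36459020768399, 'cx': 318.53902176650337, 'cy': 193.661704747491, 'pose': array([[-0.95103438,  0.10751031, -0.28978463,  0.14578091],
       [-0.30836725, -0.39389497,  0.86588474,  1.0674015 ],
       [-0.02105317,  0.91284625,  0.40776032,  0.5897387 ],
       [ 0.        ,  0.        ,  0.        ,  1.        ]])}
top {'fovy': 53.10075226939832, 'cx': 321.7404792014995, 'cy': 201.2305225058106, 'pose': array([[-0.03018563,  0.98973007, -0.13972553,  0.36732599],
       [-0.99954271, -0.02963892,  0.0059924 ,  0.01769708],
       [ 0.00178954,  0.13984252,  0.99017214,  1.16964906],
       [ 0.        ,  0.        ,  0.        ,  1.        ]])}
wrist {'fovy': 70.61880071908358, 'cx': 316.2162886230355, 'cy': 200.1001705384296, 'tool_from_camera': array([[ 3.92084686e-04,  2.58969507e-01, -9.65885418e-01,
        -1.57808592e-01],
       [ 9.99999734e-01, -6.96343688e-04,  2.19231801e-04,
         3.59498164e-04],
       [-6.15813863e-04, -9.65885247e-01, -2.58969711e-01,
        -6.81954440e-02],
       [ 0.00000000e+00,  0.00000000e+00,  0.00000000e+00,
         1.00000000e+00]])}
```

View pics/top0.png

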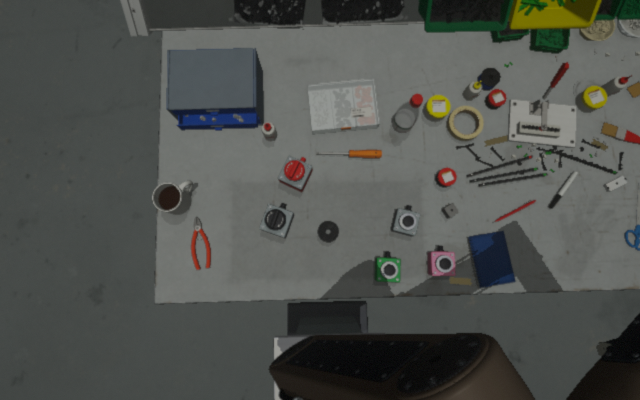

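View pics/side0.png

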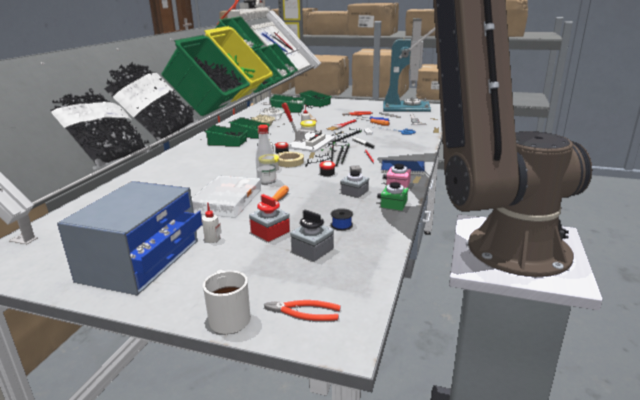

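View pics/wrist0.png

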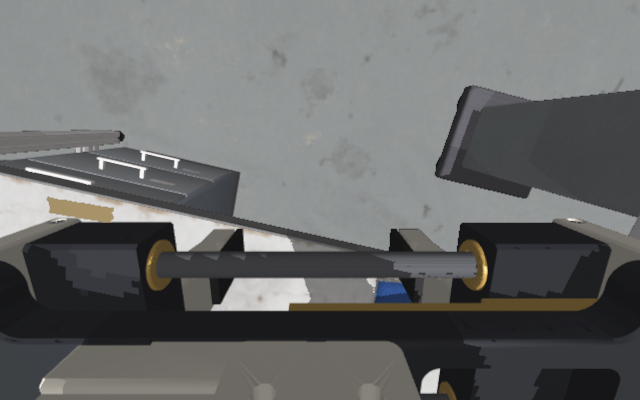

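Top view candidates. Stop-shaped: grey (277,219) and red (295,172). Reset-shaped: grey (406,220), green (388,268) and pink (442,262). By the description I choose the grey ones, (277,219) and (406,220), and check them in a close crop.

```bash
python3 - <<'E'
import cv2,numpy as np
t=cv2.imread("pics/top0.png");s=cv2.imread("pics/side0.png")
def cr(im,u,v,w,h,k): return cv2.resize(im[v:v+h,u:u+w],None,fx=k,fy=k,interpolation=cv2.INTER_CUBIC)
a=np.hstack([cr(t,252,194,50,50,8),cr(t,381,194,50,50,8)])
b=cr(t,381,194,50,50,8)
cv2.imwrite("pics/c1.png",cv2.convertScaleAbs(a,alpha=1.6))
cv2.imwrite("pics/c2.png",cv2.convertScaleAbs(np.hstack([cr(s,282,200,60,60,6),cr(s,330,155,60,60,6)]),alpha=1.5))
E
```

```text
(no output)
```

View pics/c1.png

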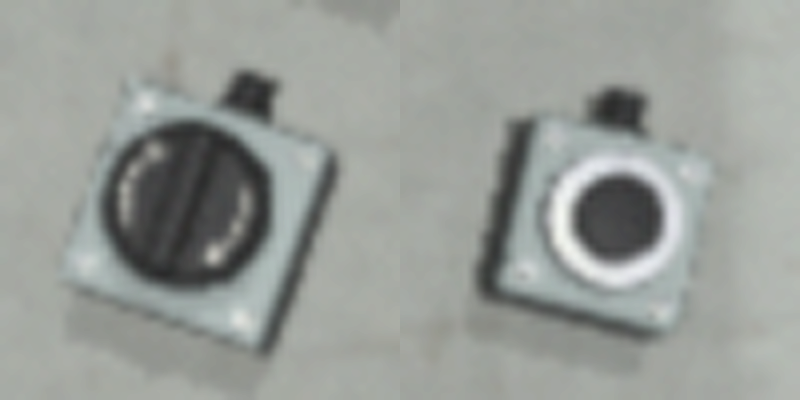

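View pics/c2.png

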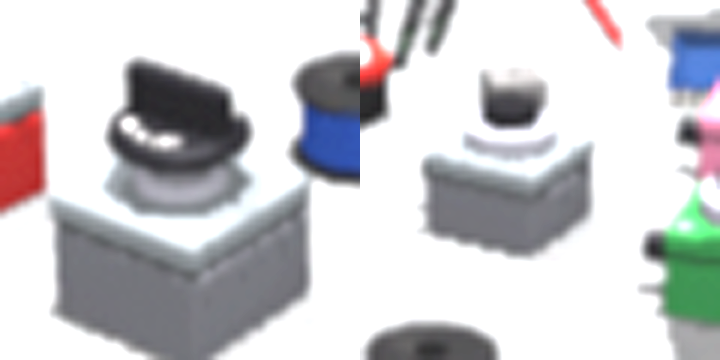

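```bash
cat > h.py <<'E'
import numpy as np,pickle
def ray(c,u,v,P=None):
    f=200/np.tan(np.radians(c["fovy"]/2)); P=c["pose"] if P is None else P
    d=P[:3,:3]@np.array([(u-c["cx"])/f,-(v-c["cy"])/f,-1]);return P[:3,3],d
def hit(c,u,v,z,P=None):
    o,d=ray(c,u,v,P);return o+d*(z-o[2])/d[2]
def proj(c,p,P=None):
    f=200/np.tan(np.radians(c["fovy"]/2)); P=c["pose"] if P is None else P
    q=P[:3,:3].T@(np.asarray(p)-P[:3,3]);return c["cx"]-f*q[0]/q[2],c["cy"]+f*q[1]/q[2]
E
python3 - <<'E'
from h import *
T=pickle.load(open("pics/top0.pkl","rb"));S=pickle.load(open("pics/side0.pkl","rb"))
t=lambda ox,oy,x,y,z,k=8:hit(T,ox+(x+.5)/k-.5,oy+(y+.5)/k-.5,z)
s=lambda ox,oy,x,y,z,k=6:hit(S,ox+(x+.5)/k-.5,oy+(y+.5)/k-.5,z)
np.set_printoptions(precision=4,suppress=True)
print("stop cap",t(252,194,186,204,.08))
C=np.array([t(252,194,*p,.056) for p in [(130,82),(333,160),(267,350),(65,280)]]);print(C.mean(0),[np.linalg.norm(C[i]-C[i-1]) for i in range(4)])
d=lambda a,b:np.degrees(np.arctan2(*(a-b)[1::-1]))
print("xdir",d(C[0],C[3]),d(C[1],C[2]))
print("wing",t(252,194,203,135,.104),t(252,194,172,272,.104),d(t(252,194,203,135,.104),t(252,194,172,272,.104)))
C=np.array([t(381,194,*p,.046) for p in [(128,120),(312,165),(272,335),(90,290)]]);print(C.mean(0),[np.linalg.norm(C[i]-C[i-1]) for i in range(4)])
print("xdir",d(C[0],C[3]),d(C[1],C[2]))
print("reset",t(381,194,218,217,.068))
print("side wing",s(282,200,132,65,.104),s(282,200,230,105,.104)); print("side reset",s(330,155,152,75,.068))
for n,u,v,z in [("spool",328,231,.036),("flux",446,177,.036),("block",450,210,.03),("cutter",201,243,.006),("driver",349,154,.012),("redstop",295,172,.09)]:print(n,hit(T,u,v,z))
E
```

```text
stop cap [0.4758 0.1407 0.08  ]
[0.4733 0.1391 0.056 ] [np.float64(0.07267715985104717), np.float64(0.07659409770493979), np.float64(0.06988424541543663), np.float64(0.0746130224643543)]
xdir -18.765622986432838 -20.271802487625298
wing [0.4964 0.132  0.104 ] [0.4508 0.143  0.104 ] -13.538912826462987
[ 0.4599 -0.2234  0.046 ] [np.float64(0.061927244062712404), np.float64(0.06649453696270916), np.float64(0.061992311823982335), np.float64(0.06532000435820667)]
xdir -15.66446438526163 -16.75007771248536
reset [ 0.4614 -0.2249  0.068 ]
side wing [0.4952 0.1377 0.104 ] [0.4473 0.1603 0.104 ]
side reset [ 0.4696 -0.2642  0.068 ]
spool [ 0.4417 -0.0043  0.036 ]
flux [ 0.5872 -0.3498  0.036 ]
block [ 0.4917 -0.3562  0.03  ]
cutter [0.42   0.3634 0.006 ]
driver [ 0.6699 -0.0745  0.012 ]
redstop [0.6031 0.0823 0.09  ]
```

```bash
python3 - <<'E'
from h import *
S=pickle.load(open("pics/side0.pkl","rb"));T=pickle.load(open("pics/top0.pkl","rb"))
for p,o in [((.461,-.225,.068),(330,155)),((.475,.140,.104),(282,200)),((.475,.140,.08),(282,200))]:
    u,v=proj(S,p);print(u,v,(u-o[0])*6,(v-o[1])*6)
# box base / desk check: table pixels
import cv2
im=cv2.imread("pics/top0.png");
# straightness of front table edge: find brightness drop
g=cv2.cvtColor(im,6).astype(int)
print([(x,int(np.argmin(np.diff(g[280:312,x])))+280) for x in range(160,640,30)])
print([(x,int(np.argmax(np.diff(g[15:50,x])))+15) for x in range(165,420,20)])
E
```

```text
354.5501486766901 171.77545617745898 147.30089206014077 100.65273706475386
311.34409616467275 211.85402722917314 176.0645769880365 71.12416337503885
311.6210542007202 220.94206109417405 177.72632520432126 125.6523665650443
[(160, 302), (190, 301), (220, 300), (250, 300), (280, 299), (310, 301), (340, 300), (370, 295), (400, 291), (430, 293), (460, 284), (490, 292), (520, 291), (550, 290), (580, 289), (610, 289)]
[(165, 28), (185, 27), (205, 27), (225, 26), (245, 28), (265, 22), (285, 24), (305, 24), (325, 26), (345, 21), (365, 25), (385, 22), (405, 24)]
```

```bash
cat >> h.py <<'E'
from scipy.spatial.transform import Rotation as Ro
def tool(s):
    M=np.eye(4);M[:3,:3]=Ro.from_euler("xyz",s["eef_rot"],degrees=True).as_matrix();M[:3,3]=s["tcp_pos"];return M
def need(s,p): 
    M=tool(s);return M[:3,:3].T@(np.asarray(p)-M[:3,3])
E
python3 - <<'E'
from plant import *
from h import *
np.set_printoptions(precision=4,suppress=True)
s=get_state();M=tool(s);print(M)
for p in [(.35,-.42,.26),(.46,-.225,.24),(.475,.14,.27)]:print(p,need(s,p))
E
```

```text
[[-0.0004 -0.2316  0.9728  0.1563]
 [ 0.0011  0.9728  0.2316 -0.6563]
 [-1.      0.0012 -0.0001  0.2259]
 [ 0.      0.      0.      1.    ]]
(0.35, -0.42, 0.26) [-0.034   0.1851  0.2432]
(0.46, -0.225, 0.24) [-0.0138  0.3493  0.3954]
(0.475, 0.14, 0.27) [-0.0434  0.7009  0.4945]
```

```bash
python3 -m creep '{"jaw":[1,1,1,1,1,1,1,1,1,1],"translation":[[-0.003,0.02,0.024],[-0.003,0.03,0.036],[-0.003,0.03,0.036],[-0.003,0.03,0.036],[-0.003,0.03,0.036],[-0.003,0.03,0.036],[-0.003,0.03,0.036],[-0.003,0.03,0.036],[-0.002,0.03,0.036],[0,0.02,0.024]],"roll":[0,0,0,0,0,0,0,0,0,0]}' 10
python3 - <<'E'
from plant import *
from h import *
s=get_state();print(need(s,(.51,-.213,.25)),s["joints"].round(1))
E
```

```text
time_s: 1.15
tcp_pos: [0.4197, -0.3041, 0.253]
eef_rot: [-16.7, 89.9, -3.3]
contact_force: [-0.1, -0.5, -0.6]
gripper_width: 0.0128
[0.00305882 0.06759378 0.10906118] [-14.2   4.7 -16.5  -0.  -68.8 -62.3]
```

```bash
python3 -m creep '{"jaw":[1,1,1,1,1,1,1,1,1,1],"translation":[[0,0.01,0.017],[0,0.014,0.023],[0,0.014,0.023],[0,0.014,0.023],[0,0.010,0.017],[0,0.006,0.006],[0,0,0],[0,0,0],[0,0,0],[0,0,0]],"roll":[0,0,0,0,0,0,0,0,0,0]}' 10
python3 - <<'E'
from plant import *
from h import *
import cv2
s=get_state();c=capture("wrist");c["M"]=tool(s)@c["tool_from_camera"];print(s["tcp_pos"])
cv2.imwrite("pics/w1.png",c["image"][:,:,::-1]);pickle.dump(c,open("pics/w1.pkl","wb"))
print(proj(c,(.461,-.225,.068),c["M"]))
E
```

```text
time_s: 2.15
tcp_pos: [0.5081, -0.2156, 0.2527]
eef_rot: [-26.6, 90.0, -13.2]
contact_force: [1.0, -0.4, 0.1]
gripper_width: 0.0005
[ 0.5081226  -0.21561792  0.25272705]
(np.float64(317.4950384629451), np.float64(141.91853920977192))
```

View pics/w1.png

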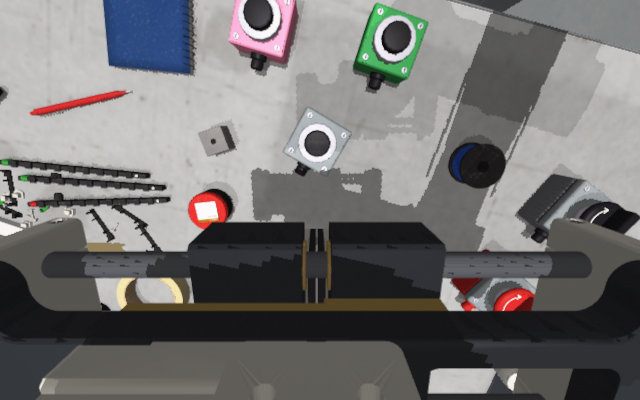

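The wrist view shows the grey reset button at (317,142). That matches the top-camera estimate to within 1 px. Next I go to the stop.

```bash
python3 -m creep '{"jaw":[1,1,1,1,1,1,1,1,1,1],"translation":[[-0.002,0.02,0.006],[-0.002,0.035,0.01],[-0.002,0.036,0.01],[-0.002,0.036,0.01],[-0.002,0.036,0.01],[-0.002,0.036,0.01],[-0.002,0.036,0.01],[-0.002,0.036,0.01],[-0.002,0.036,0.01],[0,0.02,0.006]],"roll":[0,0,0,0,0,0,0,0,0,0]}' 10
python3 -m creep '{"jaw":[1,1,1,1,1,1,1,1,1,1],"translation":[[0,0,0],[0,0,0],[0,0,0],[0,0,0],[0,0,0],[0,0,0],[0,0,0],[0,0,0],[0,0,0],[0,0,0]],"roll":[0.06,0.1,0.1,0.1,0.1,0.06,0,0,0,0]}' 10
python3 - <<'E'
from plant import *
from h import *
import cv2
s=get_state();c=capture("wrist");c["M"]=tool(s)@c["tool_from_camera"];print(s["tcp_pos"],c["M"],tool(s)[:3,2])
cv2.imwrite("pics/w2.png",c["image"][:,:,::-1]);pickle.dump(c,open("pics/w2.pkl","wb"))
u,v=proj(c,(.475,.140,.104),c["M"]);print(u,v)
u,v=int(u),int(v)
cv2.imwrite("pics/w2c.png",cv2.resize(c["image"][max(v-50,0):v+70,u-70:u+70,::-1],None,fx=5,fy=5,interpolation=2));print(u-70,max(v-50,0))
E
```

```text
time_s: 3.2
tcp_pos: [0.5224, 0.1265, 0.271]
eef_rot: [20.8, 89.9, 34.3]
contact_force: [-0.0, -0.9, 0.1]
gripper_width: 0.0001
time_s: 4.2
tcp_pos: [0.5224, 0.1243, 0.2706]
eef_rot: [62.3, 90.0, 45.9]
contact_force: [-0.2, -0.7, -0.4]
gripper_width: 0.0005
[0.52237711 0.12433999 0.27059093] [[ 2.81019178e-01 -9.26924853e-01 -2.48673557e-01  4.56865925e-01]
 [ 9.59702129e-01  2.71478994e-01  7.26015158e-02  1.44430303e-01]
 [ 2.13497675e-04 -2.59054961e-01  9.65862558e-01  4.28398082e-01]
 [ 0.00000000e+00  0.00000000e+00  0.00000000e+00  1.00000000e+00]] [ 9.59529230e-01 -2.81609047e-01  2.66514735e-05]
316.90411756773454 141.50081961759383
246 91
```

View pics/w2c.png

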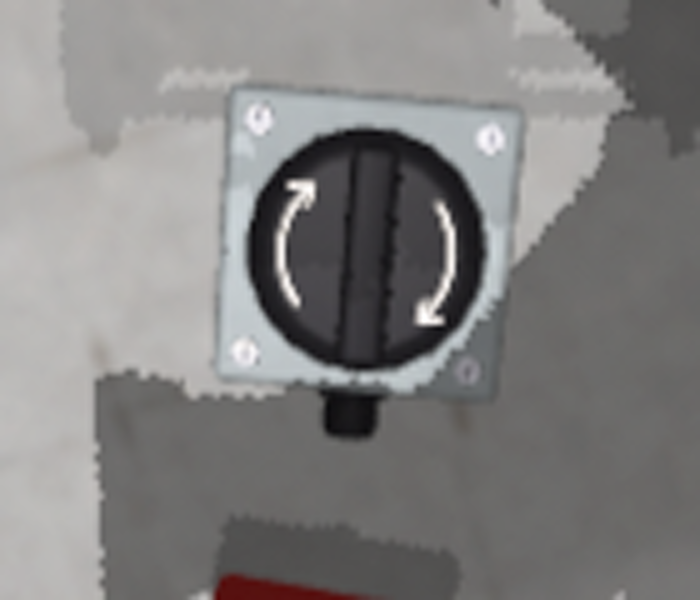

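View pics/w2.png

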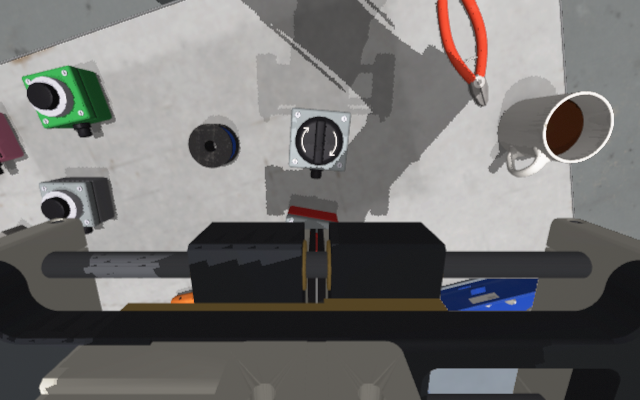

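The crop shows the black winged button on the grey box. The wing runs from about (374,150) to (361,362) in the crop, and the gland (+x) is at the bottom.

```bash
python3 - <<'E'
from plant import *
from h import *
np.set_printoptions(precision=4,suppress=True)
c=pickle.load(open("pics/w2.pkl","rb"));s=get_state()
t=lambda x,y,z:hit(c,246+(x+.5)/5-.5,91+(y+.5)/5-.5,z,c["M"])
a,b=t(374,150,.104),t(361,362,.104);print(a,b,(a+b)/2,np.linalg.norm(a-b),np.degrees(np.arctan2(*(b-a)[1::-1])))
C=np.array([t(*p,.056) for p in [(232,88),(524,108),(497,400),(216,380)]]);print(C.mean(0))
print([np.degrees(np.arctan2(*d[1::-1])) for d in (C[3]-C[0],C[2]-C[1])],[np.linalg.norm(C[i]-C[i-1]) for i in range(4)])
print("cap",t(367,249,.084))
M=tool(s);print(M[:3,:3],need(s,(*((a+b)/2)[:2],.12)))
E
```

```text
[0.4543 0.1501 0.104 ] [0.4985 0.1342 0.104 ] [0.4764 0.1421 0.104 ] 0.046979965794002126 -19.746783317192282
[0.4768 0.1425 0.056 ]
[np.float64(-20.881239809166107), np.float64(-20.06322332193432)] [np.float64(0.07382212885078775), np.float64(0.07364704565336125), np.float64(0.07428092568157546), np.float64(0.07470238355791711)]
cap [0.4756 0.1425 0.084 ]
[[-0.      0.2817  0.9595]
 [-0.      0.9595 -0.2817]
 [-1.     -0.     -0.    ]] [ 0.1506  0.0041 -0.0491]
```

```bash
python3 -m creep '{"jaw":[1,1,1,1,1,1,1,1,1,1],"translation":[[0,0,0],[0,0.001,-0.01],[0.02,0,-0.02],[0.03,0,-0.0194],[0.035,0,0],[0.03,0,0],[0.02,0,0],[0.012,0,0],[0.005,0,0],[0,0,0]],"roll":[0.066,0,0,0,0,0,0,0,0,0]}' 10
python3 - <<'E'
from plant import *
from h import *
import cv2
s=get_state();print(need(s,(.4763,.142,.104)),tool(s)[:3,2],s["contact_force"])
c=capture("wrist");cv2.imwrite("pics/w3.png",c["image"][:,:,::-1])
c=capture("side");cv2.imwrite("pics/s3.png",cv2.resize(c["image"][150:290,220:420,::-1],None,fx=4,fy=4,interpolation=2))
E
```

```text
time_s: 5.25
tcp_pos: [0.4763, 0.1425, 0.1186]
eef_rot: [-101.9, 90.0, -122.0]
contact_force: [-0.3, -0.3, 0.2]
gripper_width: 0.0005
[ 0.01459487 -0.00047562  0.00015419] [ 9.38860736e-01 -3.44297130e-01 -6.59743920e-05] [-0.29429471 -0.30259684  0.15076306]
```

View pics/s3.png

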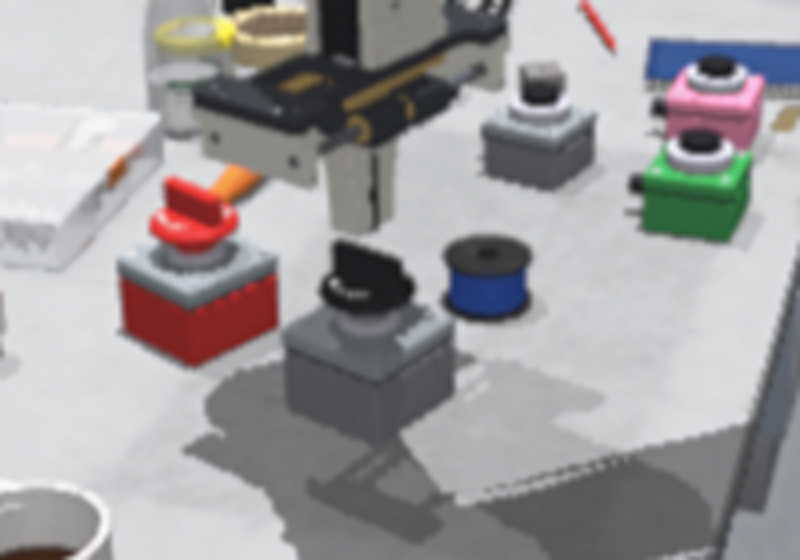

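View pics/w3.png

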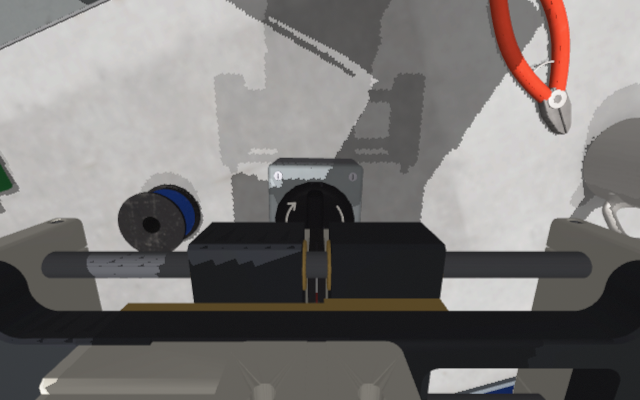

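Fingers are aligned over the wing (side view: fingertips just above it). I lower them slowly to touch.

```bash
python3 -m creep '{"jaw":[1,1,1,1,1,1,1,1,1,1],"translation":[[0.003,0,0],[0.004,0,0],[0.004,0,0],[0.002,0,0],[0.001,0,0],[0.001,0,0],[0.001,0,0],[0.001,0,0],[0.001,0,0],[0.001,0,0]],"roll":[0,0,0,0,0,0,0,0,0,0]}' 10
```

```text
time_s: 6.35
tcp_pos: [0.4764, 0.1424, 0.1001]
eef_rot: [21.2, 90.0, 1.1]
contact_force: [-3.1, -1.4, 6.8]
gripper_width: 0.0007
```

```bash
python3 -m creep '{"jaw":[1,1,1,1,1,1,1,1,1,1],"translation":[[0.001,0,0],[0.001,0,0],[0.001,0,0],[0.001,0,0],[0.001,0,0],[0.001,0,0],[0.0005,0,0],[0,0,0],[0,0,0],[0,0,0]],"roll":[0,0,0,0,0,0,0,0,0,0]}' 10; python3 -c "
from plant import *
print(get_state()['contact_force'])"
```

```text
time_s: 7.35
tcp_pos: [0.4768, 0.1426, 0.0941]
eef_rot: [33.2, 89.9, 13.0]
contact_force: [-4.3, -0.8, 13.6]
gripper_width: 0.0007
[-4.26148113 -0.80790173 13.64525993]
```

```bash
python3 -m creep '{"jaw":[1,1,1,1,1,1,1,1,1,1],"translation":[[0.0005,0,0],[0.0005,0,0],[0,0,0],[0,0,0],[0,0,0],[0,0,0],[0,0,0],[0,0,0],[0,0,0],[0,0,0]],"roll":[0,0,0,0,0,0,0,0,0,0]}' 10
```

```text
time_s: 8.35
tcp_pos: [0.4771, 0.1427, 0.0939]
eef_rot: [34.5, 89.9, 14.4]
contact_force: [-6.5, -1.3, 22.0]
gripper_width: 0.0003
```

Bottom reached: 1 mm of command gave 0.2 mm of travel and 8 N more force. I lift off and check the latch.

```bash
python3 -m creep '{"jaw":[1,1,1,1,1,1,1,1,1,1],"translation":[[-0.002,0,0],[-0.003,0,0],[-0.006,0,0],[-0.006,0,0],[-0.006,0,0],[-0.003,0,0],[0,0,0],[0,0,0],[0,0,0],[0,0,0]],"roll":[0,0,0,0,0,0,0,0,0,0]}' 10
python3 - <<'E'
from plant import *
from h import *
import cv2
s=get_state();print(need(s,(.4763,.142,.104)),s["contact_force"])
c=capture("side");cv2.imwrite("pics/s4.png",cv2.resize(c["image"][150:290,220:420,::-1],None,fx=4,fy=4,interpolation=2))
E
```

```text
time_s: 9.35
tcp_pos: [0.4762, 0.1423, 0.1178]
eef_rot: [-125.7, 90.0, -145.9]
contact_force: [0.0, -0.4, -0.4]
gripper_width: 0.0004
[ 0.01382402 -0.00025842  0.00020455] [ 0.02331975 -0.35581936 -0.37743259]
```

View pics/s4.png

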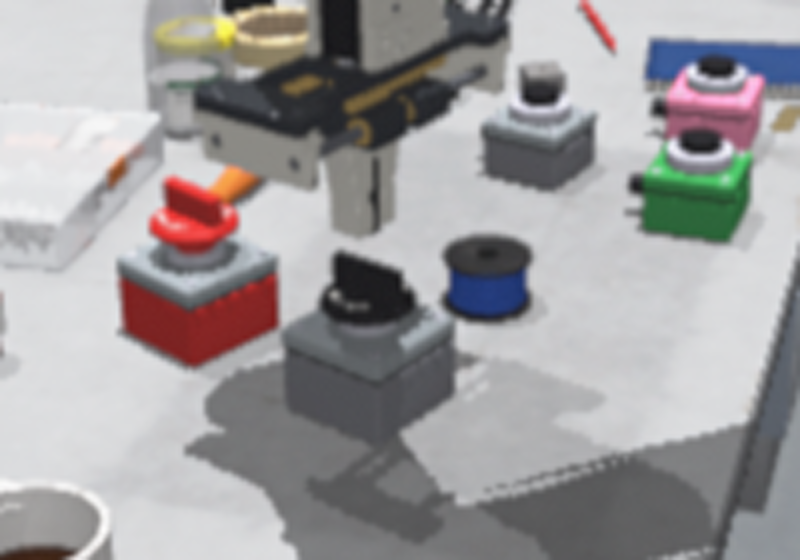

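The button stays in: the wing sits lower than before and the tip is clear. Next I move beside the wing's +x end, on its +y side.

```bash
python3 -m creep '{"jaw":[1,1,1,1,1,1,1,1,1,1],"translation":[[0,0.008,0.005],[0,0.013,0.008],[0,0.010,0.007],[0,0.004,0.002],[0.005,0,0],[0.01,0,0],[0.008,0,0],[0.004,0,0],[0.0018,0,0],[0,0,0]],"roll":[0,0,0,0,0,0,0,0,0,0]}' 10
python3 - <<'E'
from plant import *
from h import *
import cv2
s=get_state();print(need(s,(.4763,.142,.096)),s["contact_force"])
c=capture("side");cv2.imwrite("pics/s5.png",cv2.resize(c["image"][150:290,220:420,::-1],None,fx=4,fy=4,interpolation=2))
E
```

```text
time_s: 10.4
tcp_pos: [0.5089, 0.1675, 0.089]
eef_rot: [-117.6, 90.0, -137.8]
contact_force: [0.8, 0.2, 0.5]
gripper_width: 0.0004
[-0.00696452 -0.03518249 -0.02178688] [0.81946795 0.16523237 0.51999867]
```

View pics/s5.png

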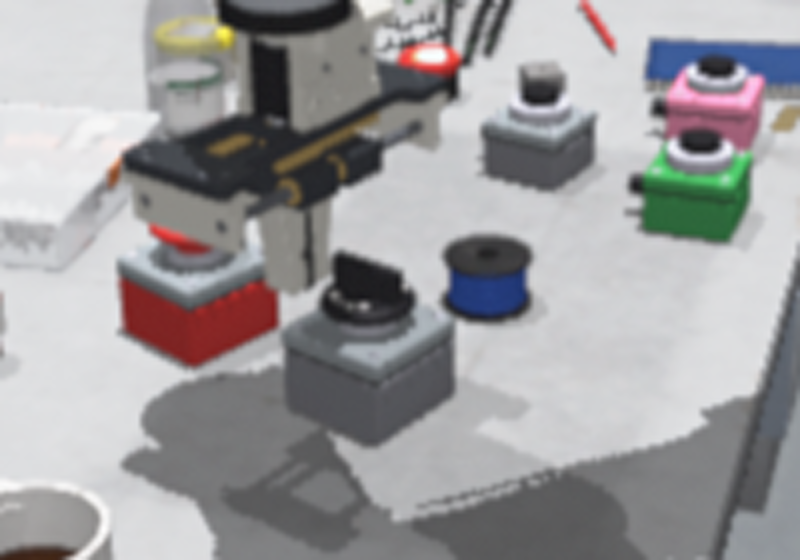

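```bash
python3 -m creep '{"jaw":[1,1,1,1,1,1,1,1,1,1],"translation":[[0,-0.002,0],[0,-0.003,0],[0,-0.003,0],[0,-0.002,0],[0,-0.001,0],[0,-0.001,0],[0,-0.001,0],[0,-0.001,0],[0,-0.001,0],[0,-0.001,0]],"roll":[0,0,0,0,0,0,0,0,0,0]}' 10
python3 - <<'E'
from plant import *
from h import *
import cv2
s=get_state();M=tool(s);print(need(s,(.4763,.142,.096)),M[:3,:3].T@s["contact_force"],s["moment"])
c=capture("side");cv2.imwrite("pics/s6.png",cv2.resize(c["image"][150:290,220:420,::-1],None,fx=4,fy=4,interpolation=2))
E
```

```text
time_s: 11.45
tcp_pos: [0.5038, 0.153, 0.0894]
eef_rot: [66.2, 89.9, 46.0]
contact_force: [1.2, 3.3, 0.4]
gripper_width: 0.0004
[-0.0066648  -0.01978256 -0.02203553] [-3.76543503e-01  3.46825982e+00 -3.39889682e-03] [ 0.91547644 -0.15197134 -0.00933058]
```

View pics/s6.png

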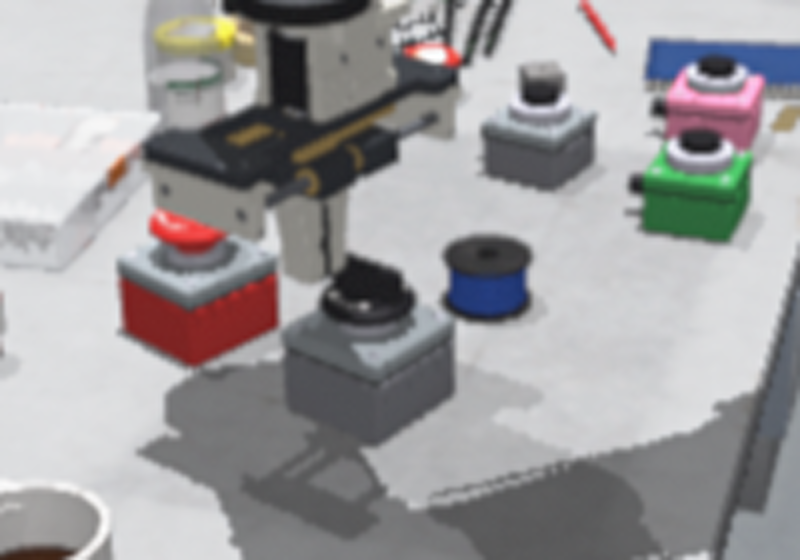

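In contact with about 3.5 N sideways, and the wing is starting to turn. I keep pushing.

```bash
python3 -m creep '{"jaw":[1,1,1,1,1,1,1,1,1,1],"translation":[[0,-0.001,0],[0,-0.001,0],[0,-0.001,0],[0,-0.001,0],[0,-0.001,0],[0,-0.001,0],[0,-0.001,0],[0,0,0],[0,0,0],[0,0,0]],"roll":[0,0,0,0,0,0,0,0,0,0]}' 10
python3 - <<'E'
from plant import *
from h import *
import cv2
s=get_state();M=tool(s);print(need(s,(.4763,.142,.096)),M[:3,:3].T@s["contact_force"],s["moment"])
c=capture("side");cv2.imwrite("pics/s7.png",cv2.resize(c["image"][150:290,220:420,::-1],None,fx=4,fy=4,interpolation=2))
E
```

```text
time_s: 12.5
tcp_pos: [0.5018, 0.1463, 0.0897]
eef_rot: [38.4, 89.9, 18.2]
contact_force: [4.7, 1.7, 0.7]
gripper_width: 0.0005
[-0.00636329 -0.01280588 -0.0224481 ] [-0.70403442  3.19212177  3.80089249] [ 1.07916162 -1.49480475 -0.0434388 ]
```

View pics/s7.png

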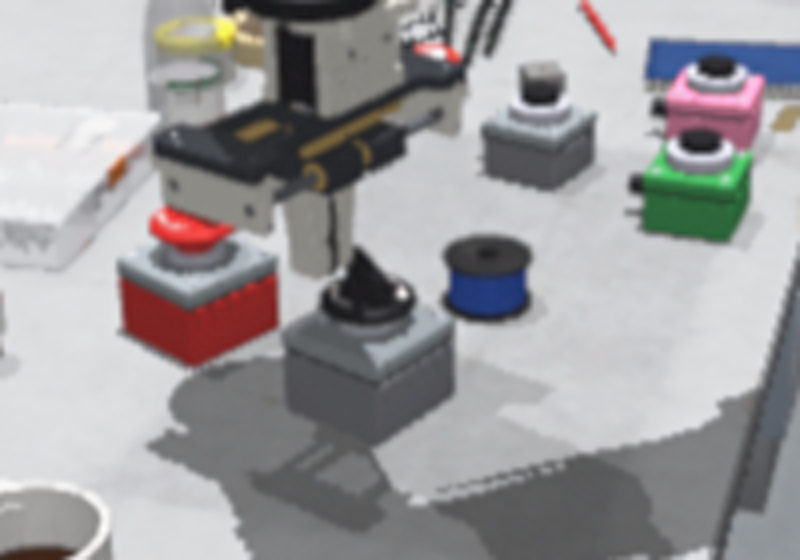

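Turned about 0.5 rad and still in. I continue.

```bash
python3 -m creep '{"jaw":[1,1,1,1,1,1,1,1,1,1],"translation":[[0,-0.001,0],[0,-0.001,0],[0,-0.001,0],[0,-0.001,0],[0,-0.001,0],[0,0,0],[0,0,0],[0,0,0],[0,0,0],[0,0,0]],"roll":[0,0,0,0,0,0,0,0,0,0]}' 10
python3 - <<'E'
from plant import *
from h import *
import cv2
s=get_state();M=tool(s);print(need(s,(.4763,.142,.096)),M[:3,:3].T@s["contact_force"],s["moment"])
c=capture("side");cv2.imwrite("pics/s8.png",cv2.resize(c["image"][150:290,220:420,::-1],None,fx=4,fy=4,interpolation=2))
E
```

```text
time_s: 13.55
tcp_pos: [0.4994, 0.1414, 0.0893]
eef_rot: [-59.2, 90.0, -79.3]
contact_force: [2.5, 2.1, 1.8]
gripper_width: 0.0004
[-0.00674519 -0.00740175 -0.0219228 ] [-1.79824457  2.78738123  1.61391212] [ 0.48745519 -1.08998063  0.01354979]
```

View pics/s8.png

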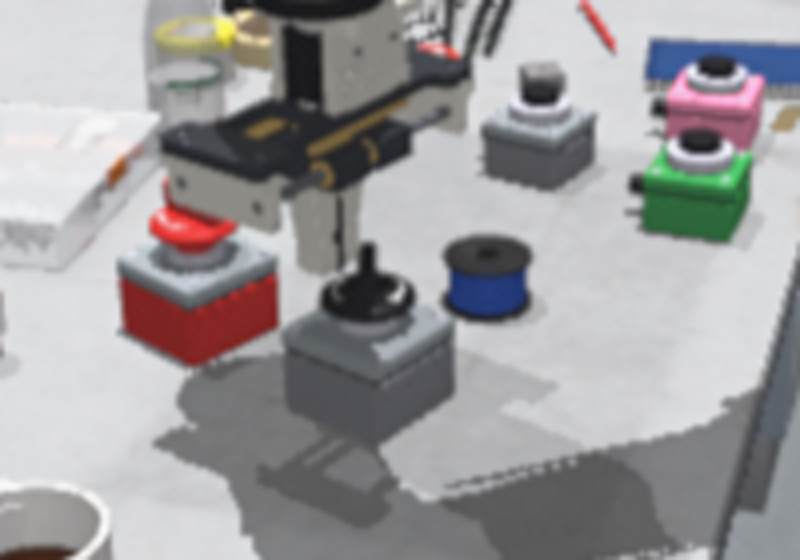

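```bash
python3 -m creep '{"jaw":[1,1,1,1,1,1,1,1,1,1],"translation":[[0,-0.001,0],[0,0,0],[0,0.001,0],[0,0.002,0],[0,0.003,0],[0,0.004,0],[0,0.005,0],[0,0.006,0],[0,0.006,0],[0,0.003,0]],"roll":[0,0,0,0,0,0,0,0,0,0]}' 10
python3 - <<'E'
from plant import *
from h import *
import cv2
s=get_state();M=tool(s);print(need(s,(.4763,.142,.096)),M[:3,:3].T@s["contact_force"],s["moment"])
c=capture("side");cv2.imwrite("pics/s9.png",cv2.resize(c["image"][150:290,220:420,::-1],None,fx=4,fy=4,interpolation=2))
E
```

```text
time_s: 14.6
tcp_pos: [0.5093, 0.1692, 0.089]
eef_rot: [-128.3, 90.0, -148.4]
contact_force: [-0.6, -0.2, -0.4]
gripper_width: 0.0002
[-0.00699681 -0.03687887 -0.02165794] [ 0.37533136 -0.37366738 -0.53774811] [-0.08164898 -0.003612   -0.01723757]
```

View pics/s9.png

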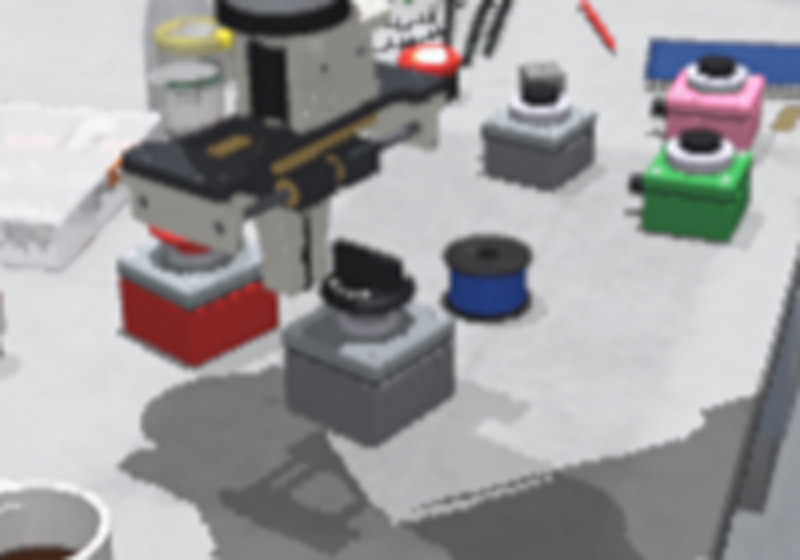

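The stop has sprung out and turned back: its wing top is at the starting height and angle. I lift and go to reset.

```bash
python3 -m creep '{"jaw":[1,1,1,1,1,1,1,1,1,1],"translation":[[-0.015,0,0],[-0.03,0,0],[-0.035,0,0],[-0.02,-0.015,0.004],[0,-0.03,0.007],[0,-0.04,0.009],[0,-0.04,0.009],[0,-0.04,0.009],[0,-0.04,0.009],[0,-0.04,0.009]],"roll":[0,0,0,0,0,0,0,0,0,0]}' 10
python3 -m creep '{"jaw":[1,1,1,1,1,1,1,1,1,1],"translation":[[0,-0.04,0.009],[0,-0.04,0.009],[0,-0.03,0.007],[0,-0.02,0.005],[0,-0.011,0.004],[0,0,0],[0,0,0],[0,0,0],[0,0,0],[0,0,0]],"roll":[0,0,0,0,0,0,0,0,0,0]}' 10
python3 - <<'E'
from plant import *
from h import *
s=get_state();print(need(s,(.461,-.225,.080)))
E
```

```text
time_s: 15.65
tcp_pos: [0.4768, -0.0821, 0.1894]
eef_rot: [56.2, 90.0, 36.0]
contact_force: [1.5, 0.9, -0.4]
gripper_width: 0.0008
time_s: 16.65
tcp_pos: [0.4609, -0.2241, 0.1893]
eef_rot: [49.8, 90.0, 29.6]
contact_force: [-0.3, 0.3, -0.8]
gripper_width: 0.0004
[ 0.10934915 -0.00083579  0.00038211]
```

```bash
python3 -m creep '{"jaw":[1,1,1,1,1,1,1,1,1,1],"translation":[[0.01,-0.001,0],[0.02,0,0],[0.025,0,0],[0.025,0,0],[0.015,0,0],[0.009,0,0],[0.004,0,0],[0,0,0],[0,0,0],[0,0,0]],"roll":[0,0,0,0,0,0,0,0,0,0]}' 10
python3 - <<'E'
from plant import *
from h import *
import cv2
s=get_state();print(need(s,(.461,-.225,.068)),s["contact_force"])
c=capture("side");cv2.imwrite("pics/s10.png",cv2.resize(c["image"][130:250,260:430,::-1],None,fx=4,fy=4,interpolation=2))
c=capture("wrist");cv2.imwrite("pics/w10.png",c["image"][:,:,::-1])
E
```

```text
time_s: 17.65
tcp_pos: [0.461, -0.2258, 0.082]
eef_rot: [12.8, 89.9, -7.4]
contact_force: [0.9, -0.1, -0.2]
gripper_width: 0.0003
[ 0.01403044  0.00071423 -0.00024169] [ 0.93889617 -0.10355795 -0.15140867]
```

View pics/s10.png

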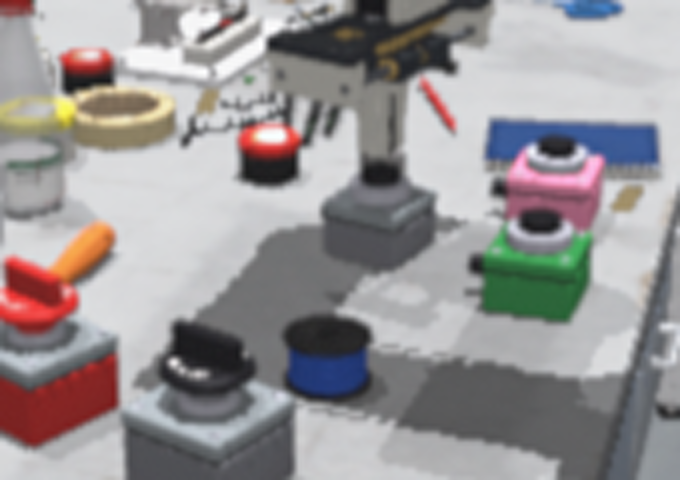

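View pics/w10.png

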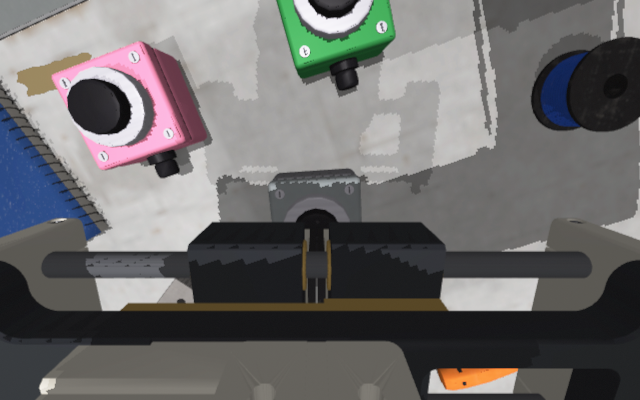

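The fingers are centred above the grey reset button. I press slowly.

```bash
python3 -m creep '{"jaw":[1,1,1,1,1,1,1,1,1,1],"translation":[[0.003,0,0],[0.004,0,0],[0.004,0,0],[0.002,0,0],[0.001,0,0],[0.001,0,0],[0.001,0,0],[0.001,0,0],[0.001,0,0],[0,0,0]],"roll":[0,0,0,0,0,0,0,0,0,0]}' 10
python3 -m creep '{"jaw":[1,1,1,1,1,1,1,1,1,1],"translation":[[0.001,0,0],[0.001,0,0],[0.0005,0,0],[0.0005,0,0],[0,0,0],[0,0,0],[0,0,0],[0,0,0],[0,0,0],[0,0,0]],"roll":[0,0,0,0,0,0,0,0,0,0]}' 10
```

```text
time_s: 18.75
tcp_pos: [0.4601, -0.2257, 0.0632]
eef_rot: [-167.8, 90.0, 172.0]
contact_force: [-2.5, 1.0, 3.2]
gripper_width: 0.0006
time_s: 19.75
tcp_pos: [0.4603, -0.2257, 0.0619]
eef_rot: [-38.8, 90.0, -58.9]
contact_force: [-9.7, 6.9, 24.0]
gripper_width: 0.0008
```

Fully in (z 0.062, 24 N at the stop). I release and lift.

```bash
python3 -m creep '{"jaw":[1,1,1,1,1,1,1,1,1,1],"translation":[[-0.002,0,0],[-0.004,0,0],[-0.008,0,0],[-0.02,0,0],[-0.03,0,0],[-0.03,0,0],[-0.02,0,0],[-0.01,0,0],[0,0,0],[0,0,0]],"roll":[0,0,0,0,0,0,0,0,0,0]}' 10
python3 - <<'E'
from plant import *
from h import *
import cv2
print(get_state()["contact_force"])
c=capture("side");cv2.imwrite("pics/s11.png",cv2.resize(c["image"][130:250,260:430,::-1],None,fx=4,fy=4,interpolation=2))
c=capture("top");cv2.imwrite("pics/t11.png",c["image"][:,:,::-1])
E
```

```text
time_s: 20.75
tcp_pos: [0.4601, -0.2255, 0.1834]
eef_rot: [164.9, 90.0, 144.7]
contact_force: [-0.6, 0.3, 0.3]
gripper_width: 0.0007
[-0.56651081  0.25172266  0.34733228]
```

View pics/s11.png

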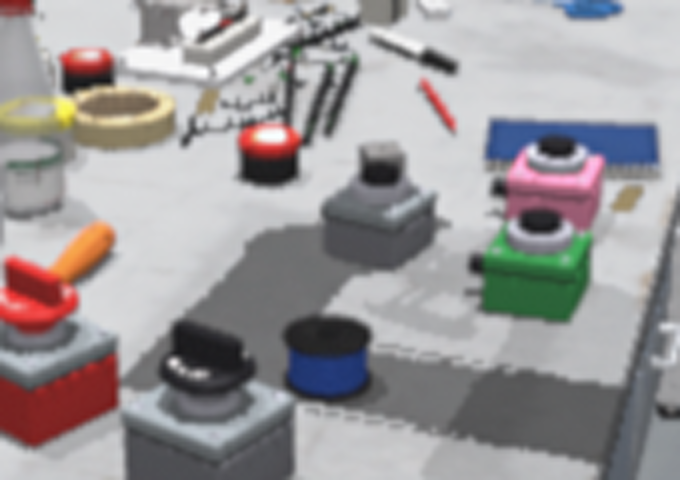

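View pics/t11.png

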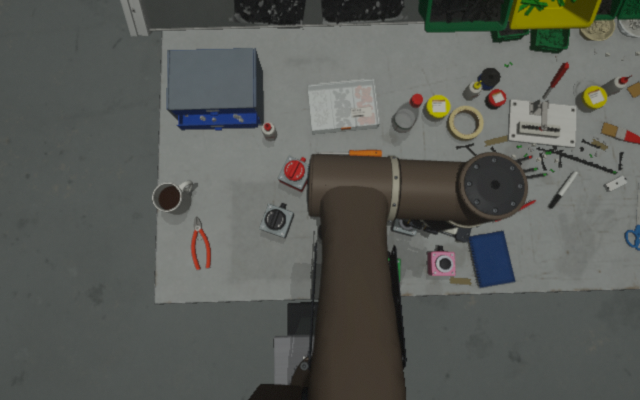

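Both buttons are out, the bystanders look unmoved, and the robot is clear. I hand the job in.

```bash
python3 -c "
from plant import *
print(close_job())"
```

```text
the job is handed in; nothing more can be done
None
```

I did the stop check in the required order and handed the job in at about 21 s of the 51 s allowed. `close_job()` gives no verdict.

- **Stop pressed:** with the fingers shut, I pressed the grey station's winged stop to its bottom (TCP z 0.094 m, 22 N). The side view then showed it staying in.
- **Stop twisted:** I pushed the +y side of the wing's +x end with about 3–5 N, turning it clockwise to roughly 0.75 rad, judged from the pictures. It sprang out and turned back to rest.
- **Reset pressed:** only then did I press the grey flat reset fully in (z 0.062 m, 24 N at the stop) and let it go.

**Last checks:** the side picture shows the stop out and untwisted, and the reset button looks out. The contact force was near zero, with the tool about 115 mm above the reset. The spool, flux pot and side cutters look unmoved. The arm hid part of the top view, so I saw the block and the screwdriver only partly.

**Disagreement:** my first side-camera reading of the reset was about 40 mm off, because I took the block behind it for its top. The wrist view confirmed the top-camera position to within 1 px, and I used that one.

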